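# Check-weigh a bushing and sort it onto its spindle

## Task

Weigh the loose bronze bushing against the brass master: stand it upright on the empty pan of the trip balance, let go and wait until the beam has come to rest. If it is heavier than the master, lower it over the spindle with the square foot, if it is lighter, over the spindle with the round foot, fully down until its collar carries it, and let go. Handle it gently: do not drop it, do not press hard on the balance or the collars, and leave the master and the other things where they are.

Things in the scene. Friction and masses are not known exactly. Their poses are not given: they have to be found in the camera images.
- bushing_mid (a point): centre (half-way up, on the axis) of the loose bronze sleeve bushing: outside diameter 42 mm, bore 26 mm, 50 mm tall, standing upright on the table on its own at the start; z is its axis. Its weight differs from start to start, from 262 to 378 g, and cannot be seen
- balance: the grey trip balance, 310 mm long, fixed to the table; origin under its centre on the table, x across, y along the beam. The part pan is 115 mm from the centre towards +y, the pan with the brass master 115 mm towards -y; over the centre a black needle stands before a small plate, up to 140 mm above the table
- pan_face (a point): centre of the upper face of the empty part pan: a flat steel disc of 130 mm diameter that always stays level (the pans are guided by links), 123 mm above the table with the beam level; it rises and sinks 11 mm with the beam. At the start it is up. It gives way downward once pushed with about the weight of the master (3 N), and is hard at its lower stop
- beam (a joint): tilt of the beam in rad: 0 level, positive when the part pan is down (part heavier than the master), negative when the part pan is up (part lighter); stops at -0.1 and 0.1. The beam is damped and takes 1 to 3 s to come to rest; 3 % difference in weight tilts it fully
- master: the brass master weight of 320 g, 42 mm diameter and 49 mm tall with a knob, on the other pan; origin at the centre of its underside. Stays where it is
- square_stand: spindle for heavy bushings: dark square steel foot 85 x 85 x 18 mm, fixed, with an upright rod of 23 mm diameter; origin under the foot's centre, z up. The bushing rests on a collar (35 mm diameter) clamped on the rod, topped by a black rubber washer: its top is 36 to 70 mm above the table, set anew each time and not measured: feel for it. The rubber gives 2 mm under 8 N, then it is hard
- square_tip (a point): top of the square-footed spindle's rod, 105 mm above the table, on its axis; the last 14 mm of the rod taper to 7 mm diameter
- round_stand: spindle for light bushings: the same rod on a dark steel round foot, 92 mm diameter and 10 mm thick; origin at the centre of the foot's underside. It has its own clamped collar with the same rubber washer, its top also 36 to 70 mm above the table and not measured: feel for it
- round_tip (a point): top of the round-footed spindle's rod, 105 mm above the table, on its axis; tapered in the same way
- tape_roll: bystander: black roll of tape lying flat, 72 mm diameter, 22 mm high; origin at the centre of its underside
- screwdriver: bystander: screwdriver lying on the table, 190 mm long along its x
There are look-alikes about, which are no part of the job. Leave any black, pink or red look-alike of the part that bears bushing_mid alone.

How it is judged (in metres and radians):
On the way:
1. the bushing stands by itself upright on the part pan, the robot touches neither it nor the balance, and the beam has come to rest (horizontal distance between bushing_mid and pan_face below 0.05 m and angle between bushing_mid's own z axis and vertical below 0.15 rad and contact force between bushing and balance above 2 N and contact force between the fingers and bushing below 0.05 N and contact force between each of the arm, the fingers and balance below 0.05 N and velocity of joint beam between -0.02 and 0.02 rad/s), for 0.4 s.
At the end, for the whole second after the job is handed in: bushing released, at rest, upright (0.15 rad) over a rod (axes within 5 mm, centre below 100 mm), carried by that stand: the square-footed one if heavier than the master, the round-footed one if lighter (within 3 % either will do) (angle between bushing_mid's own z axis and vertical below 0.15 rad and linear speed of bushing below 0.02 m/s and contact force between the fingers and bushing below 0.05 N and ((horizontal distance between bushing_mid and square_tip below 0.005 m and z of bushing_mid in the frame of square_stand below 0.1 m and contact force between bushing and square_stand above 3.045 N) or (horizontal distance between bushing_mid and round_tip below 0.005 m and z of bushing_mid in the frame of round_stand below 0.1 m and contact force between bushing and round_stand between 1.8 and 3.233 N))); the robot touches nothing.
It fails at once if the bushing or the robot pressed on the balance with more than 20 N (contact force between any of bushing, the fingers, the arm and balance above 20 N).
It fails at once if the bushing pressed or struck on a spindle or its collar with more than 15 N (contact force between bushing and square_stand above 15 N or contact force between bushing and round_stand above 15 N).
It fails at once if the bushing dropped (falling faster than 0.25 m/s out of the fingers) (contact force between the fingers and bushing below 0.05 N and linear speed of bushing above 0.25 m/s).
It fails at once if the master weight shifted (40 mm) or tipped (distance of master from where it was at the start of the episode above 0.04 m or angle between master's own z axis and vertical above 0.3 rad).
It fails at once if the tape roll or the screwdriver moved more than 20 mm (distance of any of tape_roll, screwdriver from where it was at the start of the episode above 0.02 m).
It also fails if it takes over 51 s, if anything falls off the work surface, if the arm or the gripper's body presses on something with over 40 N, if the wrist force passes 120 N, or if a joint passes its speed limit or range.

## Robot

A 6-joint arm with a two-finger parallel gripper is mounted at the origin on the work surface. World frame = base frame: x ahead of the robot, y to its left, z up, the work surface at z = 0. Lengths are in m, angles in degrees, forces in N, time in s.
With the tool pointing down it reaches from about 0.375 to 0.9 m from the base axis. Payload 3.1 kg.
Tool frame: the origin (TCP) lies at the very end of the fingers, on their centre line; the grasp point (between the pads) lies 19 mm behind it; z points along the fingers, y is the direction in which the jaws open and shut (so a half turn about z gives the same grasp; the last joint's range is limited). The gripper opens to 87 mm and grips with 3 to 60 N. Pads are 19 mm wide; open, the fingers measure 117 mm over their backs; the gripper's body (75 mm by 190 mm) begins 51 mm behind the grasp point.
Start: joints at [-10.227, 30.224, 82.088, -0, 67.689, -10.227], TCP at [0.625, 0, 0.223] pointing down, gripper open.
Joint ranges: [-176.69, 176.69], [-43.24, 126.21], [12.49, 139.97], [-82, 262], [0, 151.66], [-163.58, 163.58]. Speed limits (degrees/s): [159.86, 159.86, 180, 180, 180, 180].

## Interface

Orientations are given as a 3x3 rotation matrix whose columns are the frame's x, y, z axes.
In Python, from rig import readout, capture, camera_model, bot, spot_in, regions_of gives the robot as it stands.
- The arm moves only by the tool send_rows, never from a script. Its argument "moves" is a list that holds one entry, the list of rows, each a list of 7 numbers: the turn, a rotation vector about the tool's x, y, z in degrees, then the shift along the tool's x, y, z in cm, then the opening, from -1 (shut) to 1 (fully open). A call has exactly 5 rows; each row shifts and turns the commanded pose from where the row before left it, along the tool's axes as they then stand; what a row does not reach is not made up. A row lasts 1/10 s, in which the tool goes at most 50 mm and 8.59 degrees, less where a joint would pass 70% of its speed; a pose out of reach is approached as far as the arm can. A call with a gripper value outside its range is refused whole. The fingers move at their own pace and stop on an object; the grip force is fixed at half the most. Time passes only in rows, so rows that do not move let the fingers close, or fill a call up. It gives the time, the measured TCP pose, the force and the opening at its end, in the units of the state.
- readout.read_state(): the state, without advancing time (a new reading comes with each control period).
- capture(name): name is "scene" or "side" or "wrist"; returns the picture (480x640x3 uint8, blue, green, red); there is no depth.
- camera_model(name): a dict with "camera_matrix" (3x3 intrinsics, pixels), "k1" (the pictures are not rectified: a ray, as slopes to the right and down, at radius r is drawn at 1 + k1 r^2 times it, then the intrinsics apply), "pose" (4x4, takes a point from camera to world coordinates). Camera axes: x right, y up, looking along -z (the intrinsics and any distortion apply to the point x, -y, -z); pixel columns grow to the right and rows downward; lengths in m; the calibration is good to about 2 mm. A picture is of the moment at which its call begins: read the wrist's pose just before it. camera_model takes no time and is no camera call; for the wrist camera it gives the pose at the moment of the call.
- bot.hand_in(): hands the job in, once; it reports no verdict.
Trained networks look in the newest picture that a camera, given by its name, has taken for a name from the list of things; names that differ only in an ending like _2 or _b are one class to them, and where a whole thing is asked for, a point or a joint stands for the part that bears it (a point fixed in the world has none). Each returns a list of dicts, best first, with "p" (0 to 1); they miss things now and then, are a little off and sometimes report something else, mostly with a low value. They report only what shows in the picture. A call takes as long as a camera call. They do not tell look-alikes from the thing itself.
- spot_in(camera, thing): "location" ([x, y, z] in m, in world coordinates, good to about 4 mm: the middle of the surface that is visible of it).
- regions_of(camera, thing): "mask" (480x640 bool, what is visible of it).
The state is a dict: "time_s": time; "joint_positions": joint angles; "qvel": joint speeds; "tau": joint torques, N m; "position": TCP position; "tcp_rot": TCP orientation; "force": force on the tool from outside, world axes, zero at the start; "moment": the same for the moment, N m; "opening": opening from 0.0 (shut) to 1.0 (fully open).
Only numpy, scipy, OpenCV 4.12 (cv2) and the standard library are available. Lean on these libraries where they do the work, as an engineer would, in place of code of your own. Each camera call takes 0.05 s, during which the arm holds its last target. There are 200 camera calls.

## Working session

There is one attempt and no reset: what is moved stays moved. The work goes in short steps, Python scripts to look and compute and a tool call to move; the robot and the scene stay as the last step left them, time stands still between calls to the robot, and variables do not carry over. Pictures are saved under pics/ and viewed, about 8 in all and at most 12, crops included, and the job is handed in when it is done.

Besides the shell and the picture viewer there is one more tool, called after "Call:" as name(argument=value, ...), one argument or row to a line, values as JSON. send_rows: Moves the arm, as the interface text tells. Its arguments: {"type":"object","properties":{"moves":{"type":"array","items":{"type":"array","items":{"type":"array","items":{"type":"number"}}}}},"required":["moves"]}

```bash
ls; mkdir -p pics; python3 - <<'E'
from rig import *
import cv2,numpy as np
s=readout.read_state();print(s)
a=capture("scene");b=capture("side")
cv2.imwrite("pics/scene.png",a);cv2.imwrite("pics/side.png",b)
for c in("scene","side","wrist"):
    m=camera_model(c);print(c,np.round(m["camera_matrix"],1).tolist(),m["k1"],np.round(m["pose"],3).tolist())
for c in("scene","side"):
    for t in("bushing_mid","pan_face","balance","master","square_tip","round_tip","square_stand","round_stand","tape_roll","screwdriver"):
        print(c,t,[(np.round(d["location"],3).tolist(),round(d["p"],2)) for d in spot_in(c,t)][:4])
E
```

```text
pics
{'time_s': 0.0, 'joint_positions': array([-1.02271707e+01,  3.02778424e+01,  8.21597917e+01, -3.99577719e-04,
        6.76887526e+01, -1.02278792e+01]), 'qvel': array([ 0.0664074 ,  0.08228095, -0.01638614, -0.06656199, -0.03980983,
        0.06132608]), 'tau': array([-5.45745443e-04, -4.40045428e+01, -1.76593530e+01,  6.32597599e-02,
        5.83207863e-02, -1.53719384e-04]), 'position': array([6.24236970e-01, 1.66499053e-04, 2.21564789e-01]), 'tcp_rot': array([[-1.46014960e-05,  9.99997641e-01, -2.17196164e-03],
       [ 9.99999926e-01,  1.54383990e-05,  3.85304992e-04],
       [ 3.85337615e-04, -2.17195585e-03, -9.99997567e-01]]), 'force': array([0.43547326, 0.37060761, 0.21103271]), 'moment': array([0.01391354, 0.02774135, 0.03500549]), 'opening': 0.9971567609362602}
scene [[565.6, 0.0, 322.9], [0.0, 565.6, 227.1], [0.0, 0.0, 1.0]] 0.018975454195262628 [[-0.631, -0.644, 0.432, 1.07], [0.775, -0.522, 0.355, 0.441], [-0.003, 0.559, 0.829, 1.147], [0.0, 0.0, 0.0, 1.0]]
side [[437.3, 0.0, 318.0], [0.0, 437.3, 240.5], [0.0, 0.0, 1.0]] 0.03603184663136061 [[0.855, 0.316, -0.411, 0
[... 860 characters left out ...]
0.342, 0.014], 0.74)]
scene screwdriver [([0.738, 0.345, 0.022], 0.72)]
side bushing_mid [([0.543, 0.239, 0.035], 0.91), ([0.463, 0.197, 0.037], 0.89), ([0.371, 0.301, 0.036], 0.83), ([0.465, 0.294, 0.032], 0.6)]
side pan_face [([0.573, 0.104, 0.133], 0.86)]
side balance [([0.56, -0.031, 0.07], 0.73)]
side master [([0.581, -0.129, 0.135], 0.7)]
side square_tip [([0.565, -0.359, 0.021], 0.91)]
side round_tip [([0.424, -0.349, 0.013], 0.8), ([0.577, -0.034, 0.118], 0.41)]
side square_stand [([0.562, -0.357, 0.012], 0.88), ([0.731, 0.341, 0.017], 0.34)]
side round_stand [([0.422, -0.347, 0.01], 0.59)]
side tape_roll [([0.369, 0.035, 0.022], 0.72)]
side screwdriver [([0.73, 0.336, 0.016], 0.79)]
```

View pics/scene.png

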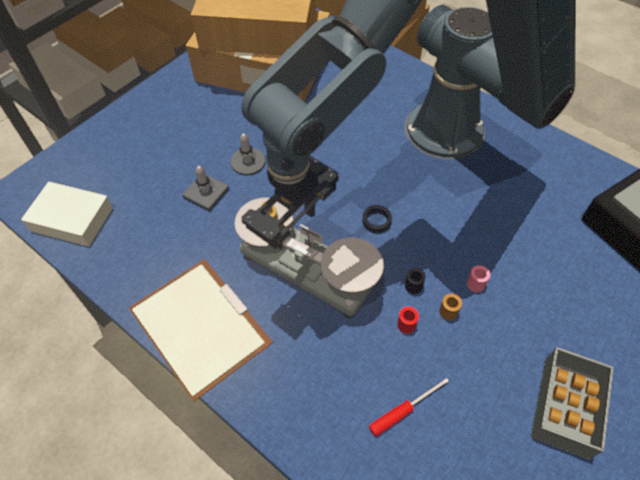

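View pics/side.png

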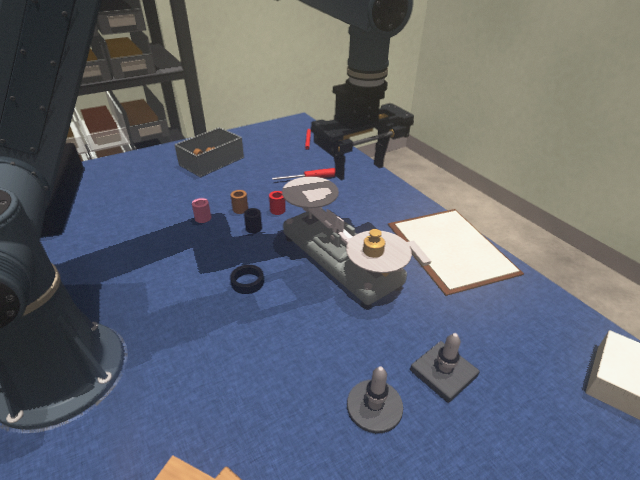

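Candidates in the scene picture are the bronze sleeve at (451,307), black (415,280), red (408,320) and pink (479,279), plus small bushings in the tray at (575,395). By the description it is the bronze one, near (0.47, 0.30). I'll move above it and measure with the wrist camera from two places.

Call:
send_rows(
  moves=[
    [[0,0,0,4,-2,0,1],[0,0,0,4,-2,0,1],[0,0,0,4,-2,0,1],[0,0,0,4,-2,0,1],[0,0,0,4,-2,0,1]],
  ],
)

```text
time_s: 1.6
position: [0.5242, 0.2014, 0.2227]
tcp_rot: [[0.0, 1.0, 0.0], [1.0, -0.0, 0.0], [0.0, 0.0, -1.0]]
force: [0.5, -0.7, 0.2]
opening: 0.994
```

```bash
cat > h.py <<'E'
from rig import *
import cv2,numpy as np
from scipy.optimize import least_squares
def proj(m,P):
    P=np.atleast_2d(P).astype(float);T=np.array(m["pose"]);q=(P-T[:3,3])@T[:3,:3]
    s=np.c_[q[:,0],-q[:,1]]/-q[:,2:3]; s=s*(1+m["k1"]*(s**2).sum(1,keepdims=True))
    K=np.array(m["camera_matrix"]); return s@K[:2,:2].T+K[:2,2]
def ray(m,uv):
    K=np.array(m["camera_matrix"]); d=(np.array(uv,float)-K[:2,2])/[K[0,0],K[1,1]]; s=d.copy()
    for _ in range(10): s=d/(1+m["k1"]*(s@s))
    T=np.array(m["pose"]);v=T[:3,:3]@[s[0],-s[1],-1];return T[:3,3],v/np.linalg.norm(v)
def tri(views): # [(model,uv)]
    A=np.zeros((3,3));b=np.zeros(3);R=[ray(*v) for v in views]
    for o,d in R: M=np.eye(3)-np.outer(d,d);A+=M;b+=M@o
    p=np.linalg.solve(A,b);return p,[round(1e3*np.linalg.norm(np.cross(d,p-o)),1) for o,d in R]
def snap(c,name):
    m=camera_model(c);a=capture(c);cv2.imwrite(f"pics/{name}.png",a);np.save(f"pics/{name}.npy",m,allow_pickle=True);return m,a
def model(name): return np.load(f"pics/{name}.npy",allow_pickle=True).item()
def st():
    s=readout.read_state();print("t",round(s["time_s"],2),"pos",np.round(s["position"],4),"F",np.round(s["force"],2),"open",round(s["opening"],3));return s
E
python3 - <<'E'
from h import *
st();m,a=snap("wrist","w1");np.set_printoptions(precision=3,suppress=True)
for d in regions_of("wrist","bushing_mid"):
    ys,xs=np.where(d["mask"]);print(d["p"],xs.mean(),ys.mean(),xs.min(),xs.max(),ys.min(),ys.max(),a[d["mask"]].mean(0))
E
```

```text
t 1.6 pos [0.5242 0.2014 0.2227] F [ 0.5  -0.7   0.21] open 0.994
0.91 256.03322440087146 208.35729847494554 231 282 182 234 [80.369 61.883 56.068]
0.8 355.657967032967 163.7967032967033 331 379 139 188 [ 77.067  65.391 194.818]
0.76 256.65829918032784 96.61834016393442 230 284 70 124 [113.353 140.393 172.504]
```

Call:
send_rows(
  moves=[
    [[0,0,0,4,-2,0,1],[0,0,0,4,-2,0,1],[0,0,0,2,-1,0,1],[0,0,0,0,0,0,1],[0,0,0,0,0,0,1]],
  ],
)

```text
time_s: 2.2
position: [0.4754, 0.2998, 0.2226]
tcp_rot: [[-0.001, 1.0, 0.001], [1.0, 0.001, -0.001], [-0.001, 0.001, -1.0]]
force: [0.2, -0.9, -0.6]
opening: 1.0
```

```bash
python3 - <<'E'
from h import *
np.set_printoptions(precision=3,suppress=True)
st();m,a=snap("wrist","w2")
for d in regions_of("wrist","bushing_mid"):
    ys,xs=np.where(d["mask"]);print(d["p"],xs.mean(),ys.mean(),xs.min(),xs.max(),ys.min(),ys.max(),a[d["mask"]].mean(0))
b=cv2.imread("pics/w1.png");cv2.imwrite("pics/both.png",cv2.resize(np.hstack([b,a]),(800,300),interpolation=cv2.INTER_AREA))
E
```

```text
t 2.2 pos [0.475 0.3   0.223] F [ 0.18 -0.86 -0.63] open 1.0
0.87 313.956326268465 211.24791265253694 291 337 185 236 [ 93.894 129.568 163.227]
0.87 206.83087512291053 197.98475909537856 178 235 173 223 [143.577 121.461 207.228]
0.85 309.4200680272109 300.9438775510204 287 330 275 323 [67.412 60.947 60.424]
0.83 401.54117063492066 265.50198412698415 376 428 238 293 [ 83.441  83.234 204.923]
```

View pics/both.png

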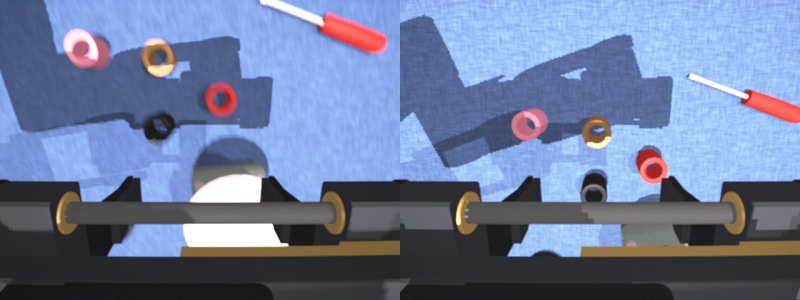

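The crop confirms it: the bronze ring is at w1 (256,97) and w2 (314,211), with pink, black and red around it. Next I fit the cylinder silhouette in both views.

```bash
cat >> h.py <<'E'
def cyl(p,r=.021,h=.05):
    t=np.linspace(0,2*np.pi,60,endpoint=False);c=np.c_[r*np.cos(t),r*np.sin(t)]
    return np.vstack([np.c_[c,np.full(60,z)]+p for z in(-h/2,h/2)])
def bb(uv): return np.r_[uv.min(0),uv.max(0)]
E
python3 - <<'E'
from h import *
np.set_printoptions(precision=4,suppress=True)
obs=[(model("w1"),[230,70,284,124]),(model("w2"),[291,185,337,236])]
for w in (obs,obs[:1],obs[1:]):
  f=lambda p:np.concatenate([bb(proj(m,cyl(p)))-o-np.r_[0,0,1,1] for m,o in w])
  r=least_squares(f,[.47,.3,.025] );print(r.x,r.fun)
f=lambda p:np.concatenate([bb(proj(m,cyl(np.r_[p,.025])))-o-np.r_[0,0,1,1] for m,o in obs])
r=least_squares(f,[.47,.3] );print(r.x,r.fun)
E
```

```text
[0.4695 0.3063 0.0227] [-0.5074  0.1553  0.622   0.5442 -0.1258 -1.0503  0.0921  0.2675]
[0.4686 0.3072 0.0174] [-0.1561  0.1558  0.1794 -0.184 ]
[0.4694 0.3049 0.0171] [ 0.2812 -0.2789 -0.2811  0.2524]
[0.4697 0.3064] [-0.8886 -0.3763  0.6321  0.4276 -0.0797 -0.8234  0.4443  0.8589]
```

Call:
send_rows(
  moves=[
    [[0,0,0,0.6,-0.5,3,1],[0,0,0,0,0,4.5,1],[0,0,0,0,0,4.5,1],[0,0,0,0,0,4,1],[0,0,0,0,0,3.0,1]],
  ],
)

```text
time_s: 2.8
position: [0.4701, 0.3042, 0.0301]
tcp_rot: [[0.002, 1.0, -0.002], [1.0, -0.002, -0.001], [-0.001, -0.002, -1.0]]
force: [0.1, 0.8, 0.6]
opening: 0.997
```

```bash
python3 - <<'E'
from h import *
np.set_printoptions(precision=4,suppress=True)
st();m,a=snap("wrist","w3")
cv2.imwrite("pics/w3.png",a)
for d in regions_of("wrist","bushing_mid"):
    ys,xs=np.where(d["mask"]);print(d["p"],xs.min(),xs.max(),ys.min(),ys.max(),a[d["mask"]].mean(0))
print(bb(proj(m,cyl(np.r_[.4696,.3063,.025]))))
E
```

```text
t 2.8 pos [0.4701 0.3042 0.0301] F [0.13 0.84 0.56] open 0.997
0.78 24 169 218 311 [151.0619 127.5689 218.2759]
0.48 433 460 363 393 [ 59.3257  56.2261 178.5326]
[269.3428 238.0416 372.3194 364.2942]
```

View pics/w3.png

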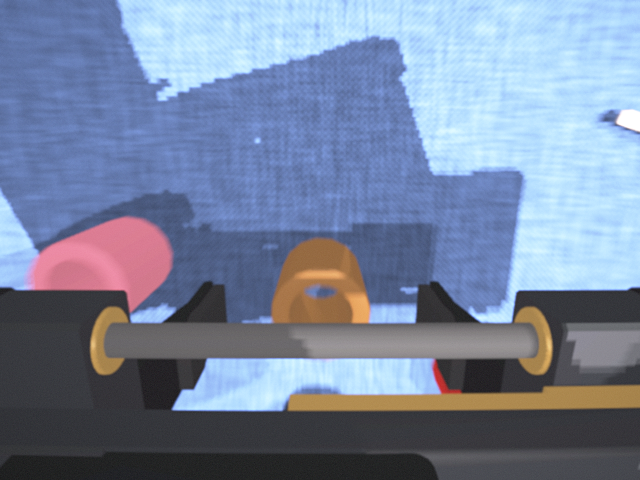

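The bronze sleeve sits between the fingers at (320,290), within about 2 px of the prediction. Now I'll lower and close.

Call:
send_rows(
  moves=[
    [[0,0,0,0.2,0,0.7,1],[0,0,0,0,0,0.7,0.6],[0,0,0,0,0,0,0.1],[0,0,0,0,0,0,-0.3],[0,0,0,0,0,0,-0.6]],
  ],
)

```text
time_s: 3.4
position: [0.4705, 0.3083, 0.0195]
tcp_rot: [[-0.0, 1.0, 0.002], [1.0, 0.0, 0.001], [0.001, 0.002, -1.0]]
force: [0.8, 0.6, 1.0]
opening: 0.722
```

Call:
send_rows(
  moves=[
    [[0,0,0,0,0,0,-1],[0,0,0,0,0,0,-1],[0,0,0,0,0,0,-1],[0,0,0,0,0,0,-1],[0,0,0,0,0,0,-1]],
  ],
)

```text
time_s: 3.9
position: [0.47, 0.3081, 0.0189]
tcp_rot: [[-0.0, 1.0, 0.0], [1.0, 0.0, 0.0], [0.0, 0.0, -1.0]]
force: [-0.7, 0.2, 3.7]
opening: 0.48
```

```bash
python3 - <<'E'
from h import *
np.set_printoptions(precision=4,suppress=True)
s=st();print(s["force"],s["moment"])
# pan from scene & side first pictures: masks -> ellipse centres
for c in("scene","side"):
    a=capture(c);cv2.imwrite(f"pics/{c}2.png",a);m=camera_model(c)
    for t in("pan_face","round_stand","square_stand","balance"):
        for d in regions_of(c,t)[:2]:
            ys,xs=np.where(d["mask"]);print(c,t,round(d["p"],2),xs.mean().round(1),ys.mean().round(1),xs.min(),xs.max(),ys.min(),ys.max(),len(xs))
a=cv2.imread("pics/scene2.png")[140:320,170:410];b=cv2.imread("pics/side2.png")[150:430,260:500]
print(a.shape,b.shape)
cv2.imwrite("pics/c2.png",np.hstack([cv2.resize(a,(400,300)),cv2.resize(b,(400,466))[:300] if 0 else cv2.resize(b,(400,300))]))
E
```

```text
t 3.9 pos [0.47   0.3081 0.0189] F [-0.7   0.2   3.71] open 0.48
[-0.7045  0.2018  3.7075] [0.0377 0.1484 0.0707]
scene pan_face 0.78 351.1 264.7 320 382 238 291 2697
scene round_stand 0.98 246.5 158.9 230 264 135 176 944
scene square_stand 0.67 204.8 190.8 182 227 167 210 1094
scene balance 0.75 309.7 257.7 234 382 198 316 8549
side pan_face 0.62 310.4 191.9 283 338 177 216 1398
side round_stand 0.64 374.7 403.7 347 402 368 431 2392
side square_stand 0.75 444.9 368.6 410 479 333 401 2542
side balance 0.87 343.0 242.7 283 411 177 308 7801
side balance 0.39 444.7 368.7 410 479 333 402 2596
(180, 240, 3) (280, 240, 3)
```

View pics/c2.png

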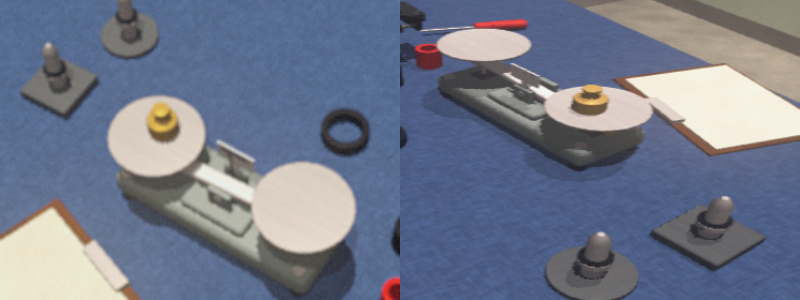

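```bash
python3 - <<'E'
from h import *
np.set_printoptions(precision=4,suppress=True)
S=camera_model("scene");D=camera_model("side")
t=np.linspace(0,2*np.pi,90);disc=lambda p:np.c_[.065*np.cos(t),.065*np.sin(t),0*t]+p
f=lambda p:np.r_[bb(proj(S,disc(p)))-[320,238,383,292],(bb(proj(D,disc(p)))-[283,177,339,217])[[0,1,2]]]
r=least_squares(f,[.575,.105,.134]);print(r.x,r.fun)
f2=lambda p:f(np.r_[p,.134]);r=least_squares(f2,[.575,.105]);print(r.x,r.fun)
# tips: top pixel of the masks
for n,us,ud in(("round",(243.5,136),(379.5,368)),("square",(199.5,167),(453,334))):
    print(n,tri([(S,us),(D,ud)]))
E
```

```text
[0.5754 0.11   0.1313] [-0.1544 -0.0572 -0.4074  0.2673 -0.6607 -0.1403  0.0126]
[0.5761 0.1104] [-0.1924 -0.4335 -0.301  -0.0044 -0.5498 -1.2776  0.1869]
round (array([ 0.4352, -0.3358,  0.0998]), [np.float64(0.5), np.float64(0.5)])
square (array([ 0.5769, -0.3462,  0.1028]), [np.float64(0.0), np.float64(0.0)])
```

Call:
send_rows(
  moves=[
    [[0,0,0,0,0,-2,-1],[0,0,0,0,0,-4,-1],[0,0,0,0,0,-4.5,-1],[0,0,0,0,0,-4.5,-1],[0,0,0,0,0,-3,-1]],
  ],
)

```text
time_s: 4.9
position: [0.4704, 0.3082, 0.2006]
tcp_rot: [[0.0, 1.0, 0.002], [1.0, -0.0, 0.001], [0.001, 0.002, -1.0]]
force: [0.8, 0.3, -3.7]
opening: 0.476
```

Call:
send_rows(
  moves=[
    [[0,0,0,-4,2.1,0,-1],[0,0,0,-4,2.1,0,-1],[0,0,0,-4,2.1,0,-1],[0,0,0,-4,2.1,0,-1],[0,0,0,-3.8,2.1,0,-1]],
  ],
)

```text
time_s: 5.4
position: [0.5747, 0.1081, 0.1972]
tcp_rot: [[0.0, 1.0, -0.003], [1.0, -0.0, -0.0], [-0.0, -0.003, -1.0]]
force: [0.4, 1.4, -2.2]
opening: 0.481
```

Call:
send_rows(
  moves=[
    [[0,0,0,0,0,2,-1],[0,0,0,0,0,1,-1],[0,0,0,0,0,0.5,-1],[0,0,0,0,0,0,-1],[0,0,0,0,0,0,-1]],
  ],
)

```text
time_s: 5.9
position: [0.5746, 0.1111, 0.1636]
tcp_rot: [[-0.002, 1.0, -0.0], [1.0, 0.002, 0.0], [0.0, -0.0, -1.0]]
force: [0.8, -0.3, -2.7]
opening: 0.476
```

```bash
python3 - <<'E'
from h import *
np.set_printoptions(precision=4,suppress=True)
s=st()
m,b=snap("side","side3");a=capture("scene")
cv2.imwrite("pics/c3.png",np.hstack([cv2.resize(b[120:270,240:400],(426,400)),cv2.resize(a[180:320,290:420],(371,400))]))
E
```

```text
t 5.9 pos [0.5746 0.1111 0.1636] F [ 0.77 -0.29 -2.66] open 0.476
```

View pics/c3.png

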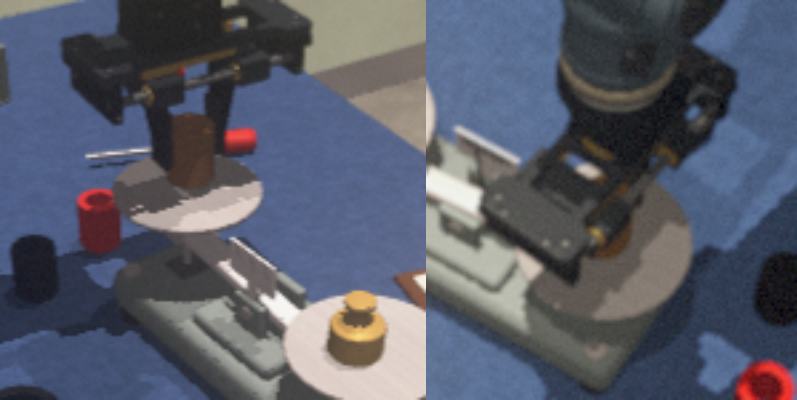

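Call:
send_rows(
  moves=[
    [[0,0,0,0,0,0.5,-1],[0,0,0,0,0,0.2,-1],[0,0,0,0,0,0.1,-1],[0,0,0,0,0,0,-1],[0,0,0,0,0,0,-1]],
  ],
)

```text
time_s: 6.5
position: [0.575, 0.11, 0.1556]
tcp_rot: [[0.0, 1.0, 0.0], [1.0, -0.0, 0.0], [0.0, 0.0, -1.0]]
force: [-0.5, -0.3, -3.0]
opening: 0.48
```

Call:
send_rows(
  moves=[
    [[0,0,0,0,0,0.1,-1],[0,0,0,0,0,0.1,-1],[0,0,0,0,0,0,-1],[0,0,0,0,0,0,-1],[0,0,0,0,0,0,-1]],
  ],
)

```text
time_s: 7.0
position: [0.575, 0.11, 0.1536]
tcp_rot: [[-0.0, 1.0, 0.0], [1.0, 0.0, -0.0], [-0.0, 0.0, -1.0]]
force: [0.2, -0.3, -2.2]
opening: 0.477
```

Call:
send_rows(
  moves=[
    [[0,0,0,0,0,0.1,-1],[0,0,0,0,0,0.1,-1],[0,0,0,0,0,0,-1],[0,0,0,0,0,0,-1],[0,0,0,0,0,0,-1]],
  ],
)

```text
time_s: 7.5
position: [0.5751, 0.1102, 0.1517]
tcp_rot: [[-0.0, 1.0, 0.0], [1.0, 0.0, 0.0], [0.0, 0.0, -1.0]]
force: [-1.0, 0.4, -0.0]
opening: 0.481
```

Call:
send_rows(
  moves=[
    [[0,0,0,0,0,0.1,-1],[0,0,0,0,0,0.1,-1],[0,0,0,0,0,0,-1],[0,0,0,0,0,0,-1],[0,0,0,0,0,0,-1]],
  ],
)

```text
time_s: 8.0
position: [0.5751, 0.1102, 0.1496]
tcp_rot: [[-0.0, 1.0, 0.0], [1.0, 0.0, 0.0], [0.0, 0.0, -1.0]]
force: [0.1, 2.4, 0.1]
opening: 0.476
```

Call:
send_rows(
  moves=[
    [[0,0,0,0,0,0,0.0],[0,0,0,0,0,0,0.1],[0,0,0,0,0,0,0.3],[0,0,0,0,0,0,0.6],[0,0,0,0,0,0,1]],
  ],
)

```text
time_s: 8.5
position: [0.5751, 0.1098, 0.1495]
tcp_rot: [[0.0, 1.0, 0.0], [1.0, -0.0, -0.0], [-0.0, 0.0, -1.0]]
force: [0.6, -0.8, 0.4]
opening: 0.742
```

Call:
send_rows(
  moves=[
    [[0,0,0,0,0,0,1],[0,0,0,0,0,0,1],[0,0,0,0,0,0,1],[0,0,0,0,0,0,1],[0,0,0,0,0,0,1]],
  ],
)

```text
time_s: 9.0
position: [0.575, 0.11, 0.1495]
tcp_rot: [[-0.0, 1.0, 0.0], [1.0, 0.0, -0.0], [-0.0, 0.0, -1.0]]
force: [0.3, -0.5, -1.2]
opening: 0.999
```

Call:
send_rows(
  moves=[
    [[0,0,0,0,0,0,1],[0,0,0,0,0,0,1],[0,0,0,0,0,0,1],[0,0,0,0,0,0,1],[0,0,0,0,0,0,1]],
  ],
)

```text
time_s: 9.5
position: [0.575, 0.11, 0.1496]
tcp_rot: [[0.0, 1.0, 0.0], [1.0, -0.0, 0.0], [0.0, 0.0, -1.0]]
force: [-0.1, -0.1, -0.8]
opening: 0.998
```

Call:
send_rows(
  moves=[
    [[0,0,0,0,0,0,1],[0,0,0,0,0,0,1],[0,0,0,0,0,0,1],[0,0,0,0,0,0,1],[0,0,0,0,0,0,1]],
  ],
)

```text
time_s: 10.0
position: [0.575, 0.1101, 0.1496]
tcp_rot: [[-0.0, 1.0, -0.0], [1.0, 0.0, 0.0], [0.0, -0.0, -1.0]]
force: [-0.5, -0.2, -0.7]
opening: 0.996
```

```bash
python3 - <<'E'
from h import *
s=st()
m,b=snap("side","side4");w=capture("wrist");cv2.imwrite("pics/w4.png",w)
m1=cv2.imread("pics/side3.png")
cv2.imwrite("pics/c4.png",np.hstack([cv2.resize(x[120:300,240:420],(400,400)) for x in(m1,b)]))
E
```

```text
t 10.0 pos [0.575  0.1101 0.1496] F [-0.5  -0.17 -0.67] open 0.996
```

View pics/c4.png

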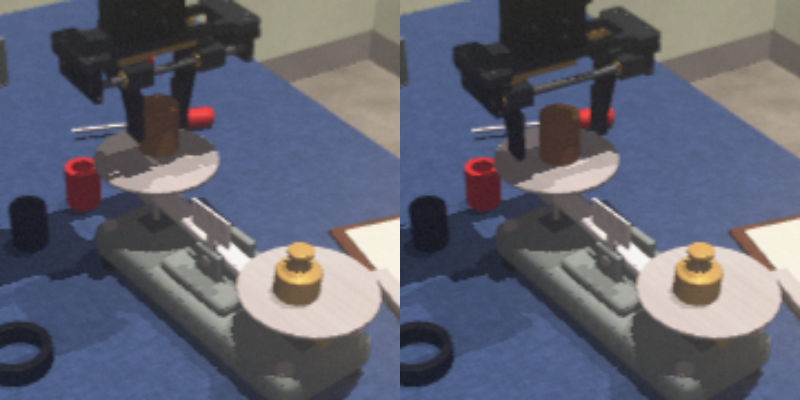

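After release, the empty-pan edge (495–620, 158 in the crop) and the master pan haven't moved compared with before, so the bushing looks lighter. I'll wait 1 s more and check this numerically.

Call:
send_rows(
  moves=[
    [[0,0,0,0,0,0,1],[0,0,0,0,0,0,1],[0,0,0,0,0,0,1],[0,0,0,0,0,0,1],[0,0,0,0,0,0,1]],
  ],
)

```text
time_s: 10.6
position: [0.575, 0.11, 0.1496]
tcp_rot: [[-0.0, 1.0, 0.0], [1.0, 0.0, -0.0], [-0.0, 0.0, -1.0]]
force: [0.3, -0.5, -0.0]
opening: 1.0
```

Call:
send_rows(
  moves=[
    [[0,0,0,0,0,0,1],[0,0,0,0,0,0,1],[0,0,0,0,0,0,1],[0,0,0,0,0,0,1],[0,0,0,0,0,0,1]],
  ],
)

```text
time_s: 11.1
position: [0.575, 0.11, 0.1495]
tcp_rot: [[0.0, 1.0, 0.0], [1.0, -0.0, 0.0], [0.0, 0.0, -1.0]]
force: [0.2, -0.2, -0.4]
opening: 1.001
```

```bash
python3 - <<'E'
from h import *
np.set_printoptions(precision=4,suppress=True)
s=st()
m,b=snap("side","side5");S=camera_model("scene");sc=capture("scene")
m3=cv2.imread("pics/side3.png");m4=cv2.imread("pics/side4.png");sc2=cv2.imread("pics/scene2.png")
# master crop shift between frames (pan up -> master low)
def sh(a,b,r):
    y0,y1,x0,x1=r;f=lambda i:cv2.cvtColor(i,cv2.COLOR_BGR2GRAY)[y0:y1,x0:x1].astype(np.float32)
    return np.round(cv2.phaseCorrelate(f(a),f(b),cv2.createHanningWindow((x1-x0,y1-y0),cv2.CV_32F)),2) if 0 else cv2.phaseCorrelate(f(a),f(b))
r=(225,260,355,395)
print(sh(m3,b,r),sh(m4,b,r))
c=np.array([.576,-.12,.14]);print("11mm master rise px",np.diff(proj(m,[c,c+[0,0,.011]]),axis=0))
# bushing location
for cam,mm,im in(("side",m,b),("scene",S,sc)):
    for d in regions_of(cam,"bushing_mid"):
        ys,xs=np.where(d["mask"]);print(cam,round(d["p"],2),xs.min(),xs.max(),ys.min(),ys.max())
for z in(.159,.148):print(z,bb(proj(m,cyl(np.r_[.575,.110,z]))))
E
```

```text
t 11.1 pos [0.575  0.11   0.1495] F [ 0.21 -0.24 -0.35] open 1.001
((0.010566267870018464, 0.011710154705298237), 0.9824490717508727) ((-0.01756017748679639, 0.06080208734703163), 0.9726028302477465)
11mm master rise px [[ 0.488  -4.4755]]
side 0.96 244 261 208 234
side 0.94 304 321 167 194
side 0.9 269 285 191 214
side 0.72 192 210 198 222
scene 0.94 467 489 267 291
scene 0.78 404 426 268 294
scene 0.69 398 418 307 333
scene 0.47 341 360 245 271
0.159 [301.0482 166.3929 319.9637 195.2482]
0.148 [301.1228 170.6986 319.9041 199.3551]
```

The master shifted 0.0 px, against 4.5 px for level. The part pan is therefore still fully up at rest and the bushing is lighter, so it goes on the round stand. Regrasping now.

Call:
send_rows(
  moves=[
    [[0,0,0,0,0,0,0.4],[0,0,0,0,0,0,0.1],[0,0,0,0,0,0,-0.2],[0,0,0,0,0,0,-0.6],[0,0,0,0,0,0,-1]],
  ],
)

```text
time_s: 11.8
position: [0.575, 0.11, 0.1495]
tcp_rot: [[-0.0, 1.0, 0.0], [1.0, 0.0, 0.0], [0.0, 0.0, -1.0]]
force: [0.1, 0.2, -0.1]
opening: 0.628
```

Call:
send_rows(
  moves=[
    [[0,0,0,0,0,0,-1],[0,0,0,0,0,0,-1],[0,0,0,0,0,0,-1],[0,0,0,0,0,0,-1],[0,0,0,0,0,0,-1]],
  ],
)

```text
time_s: 12.3
position: [0.575, 0.11, 0.1496]
tcp_rot: [[0.0, 1.0, 0.0], [1.0, -0.0, 0.0], [0.0, 0.0, -1.0]]
force: [0.2, -0.6, 0.5]
opening: 0.478
```

Call:
send_rows(
  moves=[
    [[0,0,0,0,0,-1,-1],[0,0,0,0,0,-3,-1],[0,0,0,0,0,-4,-1],[0,0,0,0,0,-2,-1],[0,0,0,0,0,0,-1]],
  ],
)

```text
time_s: 12.8
position: [0.5771, 0.1101, 0.2533]
tcp_rot: [[-0.0, 1.0, 0.008], [1.0, 0.0, 0.0], [0.0, 0.008, -1.0]]
force: [0.1, -1.3, -3.6]
opening: 0.481
```

Call:
send_rows(
  moves=[
    [[0,0,0,-4.4,-1.5,0,-1],[0,0,0,-4.4,-1.5,0,-1],[0,0,0,-4.4,-1.5,0,-1],[0,0,0,-4.4,-1.5,0,-1],[0,0,0,-4.4,-1.5,0,-1]],
  ],
)

```text
time_s: 13.3
position: [0.4979, -0.1108, 0.2479]
tcp_rot: [[-0.0, 1.0, -0.003], [1.0, 0.0, 0.002], [0.002, -0.003, -1.0]]
force: [0.4, 0.3, -3.0]
opening: 0.473
```

Call:
send_rows(
  moves=[
    [[0,0,0,-4.4,-1.5,0,-1],[0,0,0,-4.4,-1.5,0,-1],[0,0,0,-4.2,-1.5,0,-1],[0,0,0,-2,-1,0,-1],[0,0,0,0,0,0,-1]],
  ],
)

```text
time_s: 13.8
position: [0.443, -0.2624, 0.248]
tcp_rot: [[0.005, 1.0, -0.003], [1.0, -0.005, 0.001], [0.001, -0.003, -1.0]]
force: [0.6, -0.8, -2.3]
opening: 0.476
```

```bash
python3 - <<'E'
from h import *
st();m,a=snap("wrist","w5");print(proj(m,[[.435,-.336,.105],[.577,-.346,.105]]))
cv2.imwrite("pics/w5.png",a)
E
```

```text
t 13.8 pos [ 0.443  -0.2624  0.248 ] F [ 0.63 -0.8  -2.35] open 0.476
[[313.1088253  313.13733953]
 [475.34477192 322.68291717]]
```

Call:
send_rows(
  moves=[
    [[0,0,0,-3,0.5,0,-1],[0,0,0,-2,0,0,-1],[0,0,0,0,0,0,-1],[0,0,0,0,0,0,-1],[0,0,0,0,0,0,-1]],
  ],
)

```text
time_s: 14.35
position: [0.4497, -0.3085, 0.2491]
tcp_rot: [[-0.001, 1.0, -0.001], [1.0, 0.001, 0.002], [0.002, -0.001, -1.0]]
force: [0.2, 1.2, -3.4]
opening: 0.478
```

```bash
python3 - <<'E'
from h import *
st();m,a=snap("wrist","w6");print(proj(m,[[.435,-.336,.105],[.577,-.346,.105]]))
b=cv2.imread("pics/w5.png");cv2.imwrite("pics/c6.png",np.hstack([x[0:420,200:600] for x in(b,a)]))
E
```

```text
t 14.35 pos [ 0.4497 -0.3085  0.2491] F [ 0.24  1.15 -3.42] open 0.478
[[304.09289476 262.27057387]
 [472.00052086 273.5344296 ]]
```

View pics/c6.png

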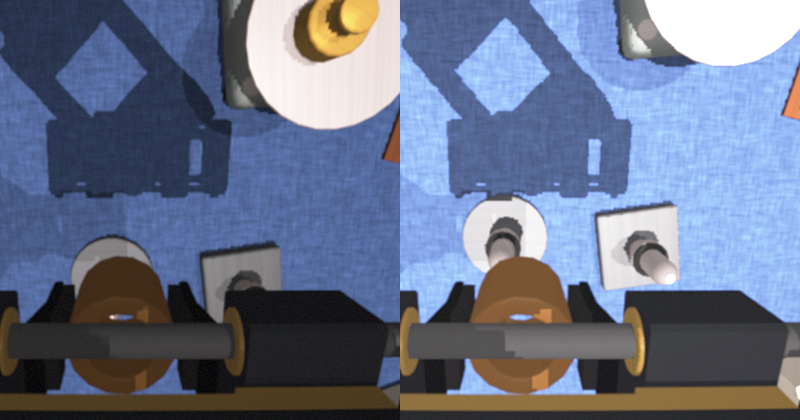

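Call:
send_rows(
  moves=[
    [[0,0,0,-4,-1.5,0,-1],[0,0,0,-4,0,0,-1],[0,0,0,0,0,0,-1],[0,0,0,0,0,0,-1],[0,0,0,0,0,0,-1]],
  ],
)

```text
time_s: 14.9
position: [0.4348, -0.3882, 0.2492]
tcp_rot: [[-0.001, 1.0, -0.001], [1.0, 0.001, 0.002], [0.002, -0.001, -1.0]]
force: [-0.3, 1.2, -3.5]
opening: 0.472
```

```bash
python3 - <<'E'
from h import *
st();m,a=snap("wrist","w7");print(proj(m,[[.435,-.336,.105]]))
E
```

```text
t 14.9 pos [ 0.4348 -0.3882  0.2492] F [-0.29  1.18 -3.48] open 0.472
[[321.97589545 165.24730151]]
```

Call:
send_rows(
  moves=[
    [[0,0,0,-4,0,0,-1],[0,0,0,-3,0,0,-1],[0,0,0,0,0,0,-1],[0,0,0,0,0,0,-1],[0,0,0,0,0,0,-1]],
  ],
)

```text
time_s: 15.45
position: [0.435, -0.458, 0.2493]
tcp_rot: [[-0.001, 1.0, -0.001], [1.0, 0.001, 0.002], [0.002, -0.001, -1.0]]
force: [-0.7, 0.8, -2.8]
opening: 0.476
```

```bash
python3 - <<'E'
from h import *
np.set_printoptions(precision=4,suppress=True)
st();m,a=snap("wrist","w8");p8=proj(m,[[.435,-.336,.105]])[0];p7=proj(model("w7"),[[.435,-.336,.105]])[0];print(p7,p8)
b=cv2.imread("pics/w7.png")
def crop(i,p):
    x,y=int(p[0])-50,max(0,int(p[1])-60);print("crop",x,y);return cv2.resize(i[y:y+140,x:x+100],(400,560),interpolation=cv2.INTER_CUBIC)
cv2.imwrite("pics/c8.png",np.hstack([crop(b,p7),crop(a,p8)]))
hsv=cv2.cvtColor(b,cv2.COLOR_BGR2HSV);k=(hsv[...,0]<22)&(hsv[...,0]>5)&(hsv[...,1]>120);k[:200]=0;k[:,:260]=0;k[:,385:]=0
for y in range(240,400,12):
    xs=np.where(k[y])[0];print(y,(xs.min(),xs.max()) if len(xs) else None)
E
```

```text
t 15.45 pos [ 0.435  -0.458   0.2493] F [-0.66  0.8  -2.83] open 0.476
[321.9759 165.2473] [321.8311  69.3079]
crop 271 105
crop 271 9
240 None
252 None
264 (np.int64(298), np.int64(343))
276 (np.int64(287), np.int64(356))
288 (np.int64(281), np.int64(360))
300 (np.int64(277), np.int64(364))
312 (np.int64(272), np.int64(369))
324 None
336 None
348 None
360 (np.int64(272), np.int64(371))
372 (np.int64(278), np.int64(363))
384 (np.int64(292), np.int64(349))
396 (np.int64(260), np.int64(384))
```

View pics/c8.png

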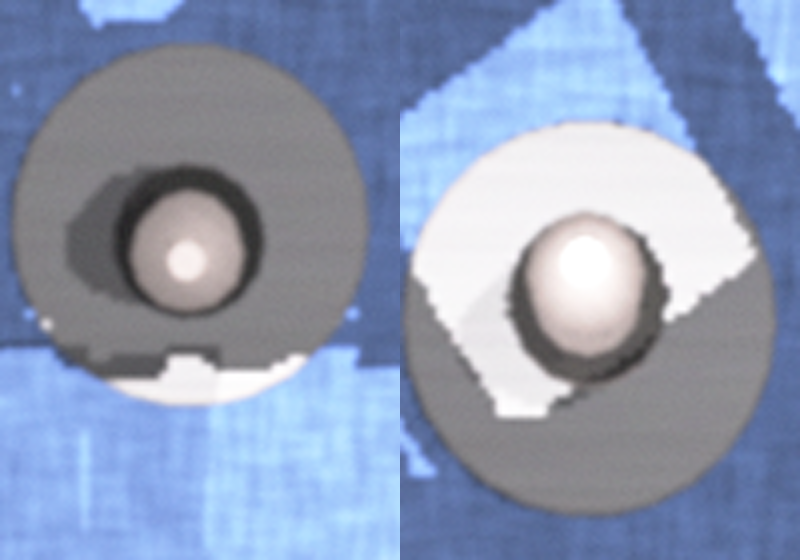

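```bash
python3 - <<'E'
from h import *
np.set_printoptions(precision=4,suppress=True)
m7,m8=model("w7"),model("w8")
t=np.linspace(0,2*np.pi,180);disc=lambda x,y,z,r:np.c_[r*np.cos(t)+x,r*np.sin(t)+y,0*t+z]
px=lambda x,y,ox,oy:np.array([ox+x/4,oy+y/4])-.4
f7=np.r_[px(13,43,271,105),px(369,405,271,105)];f8=np.r_[px(4,122,271,9),px(375,516,271,9)]
foot=lambda p,z=.01:np.r_[bb(proj(m7,disc(p[0],p[1],z,.046)))-f7,bb(proj(m8,disc(p[0],p[1],z,.046)))-f8]
r=least_squares(foot,[.435,-.336]);print("foot",r.x,r.fun)
r=least_squares(lambda p:foot(p[:2],p[2]),[.435,-.336,.01]);print("foot3",r.x,r.fun)
u7,u8=px(187,259,271,105),px(187,257,271,9)
print("tip",tri([(m7,u7),(m8,u8)]))
tp=lambda p:np.r_[proj(m7,[[p[0],p[1],.105]])[0]-u7,proj(m8,[[p[0],p[1],.105]])[0]-u8]
r=least_squares(tp,[.435,-.336]);print("tip2",r.x,r.fun)
# washer r=.0175: crop bbox
w7=np.r_[px(114,166,271,105),px(264,316,271,105)];w8=np.r_[px(110,212,271,9),px(266,384,271,9)]
wf=lambda p:np.r_[bb(proj(m7,disc(*p,.0175)))-w7,(bb(proj(m8,disc(*p,.0175)))-w8)[[0,2,3]]]
r=least_squares(wf,[.435,-.336,.05]);print("washer",r.x,r.fun)
# held bushing: silhouettes rows -> hull edges, w7
s=[(300,277,364),(312,272,369),(288,281,360),(276,287,356),(264,298,343),(360,272,371),(372,278,363),(384,292,349)]
pts=np.array([(x+(0 if i else 1)*0+ (1 if i else 0),y+.5) for y,a,b in s for i,x in enumerate((a,b))],float)
def g(p):
    h=cv2.convexHull(proj(m7,cyl(p)).astype(np.float32));return [cv2.pointPolygonTest(h,(float(a),float(b)),True) for a,b in pts]
r=least_squares(g,[.435,-.39,.258],diff_step=1e-4);print("bushing",r.x,np.round(r.fun,1))
print("TCP w7 .4348 -.3882 .2492; TCP w8 .435 -.458 .2493")
E
```

```text
foot [ 0.4315 -0.3396] [-0.5514 -0.2977  0.4638  0.8496 -0.6727 -0.9032  0.7554  0.6123]
foot3 [ 0.4315 -0.3394  0.0051] [-0.0302 -0.2775 -0.0602 -0.1656 -0.0991  0.0765  0.1853  0.3591]
tip (array([ 0.4316, -0.3389,  0.1082]), [np.float64(0.2), np.float64(0.2)])
tip2 [ 0.4315 -0.3388] [ 0.2136 -0.5244 -0.2014  0.4677]
washer [ 0.4314 -0.3395  0.0487] [-0.1148 -0.7975  0.2052  0.1341 -0.4234  0.3372  0.6512]
bushing [ 0.4344 -0.3935  0.2527] [-0.8 -0.2 -2.6 -2.   0.   0.5  1.3  0.   0.8  1.   1.1 -0.2 -0.   0.5
 -0.2  0.1]
TCP w7 .4348 -.3882 .2492; TCP w8 .435 -.458 .2493
```

```bash
python3 - <<'E'
from h import *
np.set_printoptions(precision=4,suppress=True)
m7=model("w7");b=cv2.imread("pics/w7.png");a8=cv2.imread("pics/w8.png")
ex=lambda i:None
for n,tcp in(("w3",[.4701,.3042,.0301]),("w5",[.443,-.2624,.248]),("w6",[.4497,-.3085,.2491]),("w7",[.4348,-.3882,.2492]),("w8",[.435,-.458,.2493])):
    m=model(n);hsv=cv2.cvtColor(cv2.imread(f"pics/{n}.png"),cv2.COLOR_BGR2HSV)
    k=(hsv[...,0]<22)&(hsv[...,0]>3)&(hsv[...,1]>110);k[:230]=0;k[:,:262]=0;k[:,382:]=0
    pts=[]
    for y in list(range(260,320,6))+([] if n=="w3" else list(range(364,388,5))):
        xs=np.where(k[y])[0]
        if len(xs)>10: pts+=[(xs.min(),y+.5),(xs.max()+1,y+.5)]
    cols=[(x+.5,np.where(k[:320,x])[0].min()) for x in range(305,337,6) if k[:320,x].any()]
    pts=np.array(pts+cols,float)
    def g(p,z=None):
        P=np.r_[p,z] if z is not None else p
        h=cv2.convexHull(proj(m,cyl(P)).astype(np.float32));return np.array([cv2.pointPolygonTest(h,(float(a),float(c)),True) for a,c in pts])
    z=.025 if n=="w3" else tcp[2]+.009
    r=least_squares(lambda p:g(p,z),[tcp[0],tcp[1]],diff_step=1e-3,loss="soft_l1")
    r3=least_squares(g,[tcp[0],tcp[1],z],diff_step=1e-3,loss="soft_l1")
    print(n,(r.x-tcp[:2])*1e3,np.abs(r.fun).mean().round(2),"free",(r3.x-tcp)*1e3,np.abs(r3.fun).mean().round(2))
E
```

```text
w3 [-0.4654  0.8632] 0.7 free [ -0.4758  -0.2428 -10.9806] 0.47
w5 [-0.5783 -3.5214] 1.85 free [-0.5079 -5.545   3.2071] 0.73
w6 [-0.5678 -3.3804] 1.92 free [-0.5044 -5.5297  3.0565] 0.7
w7 [-0.5091 -3.8077] 1.95 free [-0.4411 -5.9728  2.6765] 0.68
w8 [-0.541  -3.7319] 1.99 free [-0.4548 -5.924   2.6528] 0.67
```

Call:
send_rows(
  moves=[
    [[0,0,0,4,-0.3,0,-1],[0,0,0,4,0,0,-1],[0,0,0,3,0,0,-1],[0,0,0,1.1,0,0,-1],[0,0,0,0,0,0,-1]],
  ],
)

```text
time_s: 16.0
position: [0.432, -0.3367, 0.25]
tcp_rot: [[-0.003, 1.0, -0.0], [1.0, 0.003, 0.0], [0.0, -0.0, -1.0]]
force: [0.1, -0.9, -2.2]
opening: 0.477
```

Call:
send_rows(
  moves=[
    [[0,0,0,0,0,4,-1],[0,0,0,0,0,4,-1],[0,0,0,0,0,3,-1],[0,0,0,0,0,1,-1],[0,0,0,0,0,0,-1]],
  ],
)

```text
time_s: 16.5
position: [0.4317, -0.3396, 0.1283]
tcp_rot: [[0.001, 1.0, -0.001], [1.0, -0.001, 0.001], [0.001, -0.001, -1.0]]
force: [0.4, -0.1, -3.3]
opening: 0.478
```

```bash
python3 - <<'E'
from h import *
st()
m,a=snap("wrist","w9");b=capture("side")
cv2.imwrite("pics/c9.png",np.hstack([cv2.resize(a[230:410,230:410],(400,400)),cv2.resize(b[300:450,310:460],(400,400))]))
E
```

```text
t 16.5 pos [ 0.4317 -0.3396  0.1283] F [ 0.4  -0.13 -3.33] open 0.478
```

View pics/c9.png

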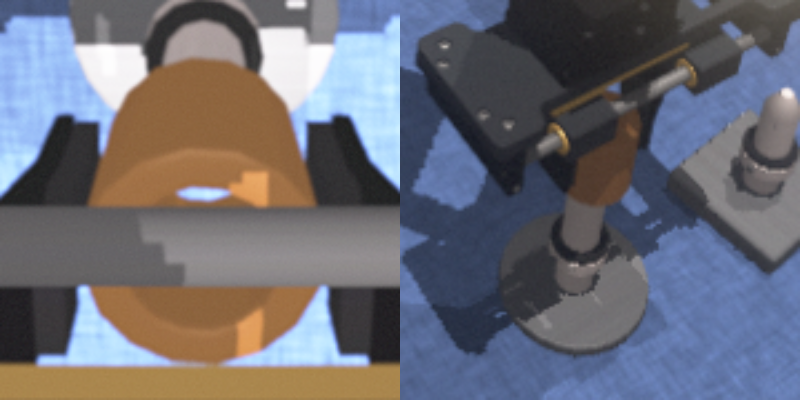

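The side view shows the bushing just over the rod tip and in line with it (crop 600,200). The wrist view shows the rod centred across the jaws. I'll settle, then descend while watching the forces.

Call:
send_rows(
  moves=[
    [[0,0,0,0,0,0.3,-1],[0,0,0,0,0,0,-1],[0,0,0,0,0,0,-1],[0,0,0,0,0,0,-1],[0,0,0,0,0,0,-1]],
  ],
)

```text
time_s: 17.1
position: [0.4321, -0.339, 0.1269]
tcp_rot: [[-0.0, 1.0, 0.0], [1.0, 0.0, -0.001], [-0.001, 0.0, -1.0]]
force: [-0.1, 0.3, -3.1]
opening: 0.479
```

Call:
send_rows(
  moves=[
    [[0,0,0,0.25,0,0.3,-1],[0,0,0,0,0,0.3,-1],[0,0,0,0,0,0.3,-1],[0,0,0,0,0,0,-1],[0,0,0,0,0,0,-1]],
  ],
)

```text
time_s: 17.6
position: [0.4319, -0.3364, 0.1173]
tcp_rot: [[-0.0, 1.0, -0.0], [1.0, 0.0, 0.0], [0.0, -0.0, -1.0]]
force: [0.3, -0.9, -2.2]
opening: 0.479
```

Call:
send_rows(
  moves=[
    [[0,0,0,0,0,0.2,-1],[0,0,0,0,0,0.2,-1],[0,0,0,0,0,0,-1],[0,0,0,0,0,0,-1],[0,0,0,0,0,0,-1]],
  ],
)

```text
time_s: 18.1
position: [0.432, -0.3365, 0.1136]
tcp_rot: [[0.0, 1.0, 0.0], [1.0, -0.0, -0.0], [-0.0, 0.0, -1.0]]
force: [0.3, -0.2, -2.7]
opening: 0.477
```

Call:
send_rows(
  moves=[
    [[0,0,0,0,0,0.2,-1],[0,0,0,0,0,0.2,-1],[0,0,0,0,0,0,-1],[0,0,0,0,0,0,-1],[0,0,0,0,0,0,-1]],
  ],
)

```text
time_s: 18.6
position: [0.432, -0.3365, 0.1096]
tcp_rot: [[0.0, 1.0, 0.0], [1.0, -0.0, -0.0], [-0.0, 0.0, -1.0]]
force: [0.3, -0.0, -3.4]
opening: 0.473
```

Call:
send_rows(
  moves=[
    [[0,0,0,0,0,0.1,-1],[0,0,0,0,0,0.1,-1],[0,0,0,0,0,0,-1],[0,0,0,0,0,0,-1],[0,0,0,0,0,0,-1]],
  ],
)

```text
time_s: 19.1
position: [0.432, -0.3365, 0.1076]
tcp_rot: [[0.0, 1.0, 0.0], [1.0, -0.0, -0.0], [-0.0, 0.0, -1.0]]
force: [-0.1, -0.3, -2.5]
opening: 0.478
```

Call:
send_rows(
  moves=[
    [[0,0,0,0,0,0.1,-1],[0,0,0,0,0,0.1,-1],[0,0,0,0,0,0.1,-1],[0,0,0,0,0,0,-1],[0,0,0,0,0,0,-1]],
  ],
)

```text
time_s: 19.6
position: [0.432, -0.3365, 0.1045]
tcp_rot: [[-0.0, 1.0, -0.0], [1.0, 0.0, 0.0], [0.0, -0.0, -1.0]]
force: [-1.0, 0.6, -3.0]
opening: 0.479
```

Call:
send_rows(
  moves=[
    [[0,0,0,0,0,0.1,-1],[0,0,0,0,0,0.1,-1],[0,0,0,0,0,0.1,-1],[0,0,0,0,0,0,-1],[0,0,0,0,0,0,-1]],
  ],
)

```text
time_s: 20.1
position: [0.432, -0.3365, 0.1015]
tcp_rot: [[-0.0, 1.0, -0.0], [1.0, 0.0, 0.0], [0.0, -0.0, -1.0]]
force: [0.4, 0.8, -3.3]
opening: 0.482
```

Call:
send_rows(
  moves=[
    [[0,0,0,0,0,0.2,-1],[0,0,0,0,0,0.2,-1],[0,0,0,0,0,0.2,-1],[0,0,0,0,0,0,-1],[0,0,0,0,0,0,-1]],
  ],
)

```text
time_s: 20.6
position: [0.4319, -0.3365, 0.0954]
tcp_rot: [[0.0, 1.0, -0.0], [1.0, -0.0, 0.0], [0.0, -0.0, -1.0]]
force: [-0.2, -0.5, -2.6]
opening: 0.479
```

Call:
send_rows(
  moves=[
    [[0,0,0,0,0,0.2,-1],[0,0,0,0,0,0.2,-1],[0,0,0,0,0,0.2,-1],[0,0,0,0,0,0,-1],[0,0,0,0,0,0,-1]],
  ],
)

```text
time_s: 21.1
position: [0.4319, -0.3365, 0.0894]
tcp_rot: [[-0.0, 1.0, -0.0], [1.0, 0.0, 0.0], [0.0, -0.0, -1.0]]
force: [0.3, -0.5, -3.4]
opening: 0.478
```

Call:
send_rows(
  moves=[
    [[0,0,0,0,0,0.2,-1],[0,0,0,0,0,0.2,-1],[0,0,0,0,0,0.2,-1],[0,0,0,0,0,0,-1],[0,0,0,0,0,0,-1]],
  ],
)

```text
time_s: 21.6
position: [0.4319, -0.3365, 0.0834]
tcp_rot: [[0.0, 1.0, -0.0], [1.0, -0.0, 0.0], [0.0, -0.0, -1.0]]
force: [0.5, -0.3, -3.8]
opening: 0.483
```

Call:
send_rows(
  moves=[
    [[0,0,0,0,0,0.2,-1],[0,0,0,0,0,0.2,-1],[0,0,0,0,0,0,-1],[0,0,0,0,0,0,-1],[0,0,0,0,0,0,-1]],
  ],
)

```text
time_s: 22.1
position: [0.432, -0.3365, 0.0795]
tcp_rot: [[-0.0, 1.0, -0.0], [1.0, 0.0, 0.0], [0.0, -0.0, -1.0]]
force: [0.5, -0.7, -3.8]
opening: 0.479
```

Call:
send_rows(
  moves=[
    [[0,0,0,0,0,0.2,-1],[0,0,0,0,0,0.2,-1],[0,0,0,0,0,0,-1],[0,0,0,0,0,0,-1],[0,0,0,0,0,0,-1]],
  ],
)

```text
time_s: 22.6
position: [0.4319, -0.3365, 0.0755]
tcp_rot: [[-0.0, 1.0, -0.0], [1.0, 0.0, 0.0], [0.0, -0.0, -1.0]]
force: [-0.3, -1.1, -3.2]
opening: 0.476
```

Call:
send_rows(
  moves=[
    [[0,0,0,0,0,0.1,-1],[0,0,0,0,0,0.1,-1],[0,0,0,0,0,0,-1],[0,0,0,0,0,0,-1],[0,0,0,0,0,0,-1]],
  ],
)

```text
time_s: 23.1
position: [0.432, -0.3365, 0.0735]
tcp_rot: [[-0.0, 1.0, -0.0], [1.0, 0.0, -0.0], [-0.0, -0.0, -1.0]]
force: [-0.0, -1.4, -1.8]
opening: 0.473
```

Call:
send_rows(
  moves=[
    [[0,0,0,0,0,0.1,-1],[0,0,0,0,0,0,-1],[0,0,0,0,0,0,-1],[0,0,0,0,0,0,-1],[0,0,0,0,0,0,-1]],
  ],
)

```text
time_s: 23.6
position: [0.432, -0.3365, 0.0725]
tcp_rot: [[-0.0, 1.0, -0.0], [1.0, 0.0, -0.0], [-0.0, -0.0, -1.0]]
force: [0.6, -1.2, -3.0]
opening: 0.477
```

Call:
send_rows(
  moves=[
    [[0,0,0,-0.05,0,0.1,-1],[0,0,0,0,0,0.05,-1],[0,0,0,0,0,0,-1],[0,0,0,0,0,0,-1],[0,0,0,0,0,0,-1]],
  ],
)

```text
time_s: 24.1
position: [0.432, -0.3369, 0.071]
tcp_rot: [[-0.0, 1.0, -0.0], [1.0, 0.0, 0.0], [0.0, -0.0, -1.0]]
force: [0.0, -0.0, -2.8]
opening: 0.477
```

```bash
python3 - <<'E'
from h import *
st()
E
```

```text
t 24.1 pos [ 0.432  -0.3369  0.071 ] F [ 0.03 -0.03 -2.84] open 0.477
```

Bottom is at about 0.055 and still free.

Call:
send_rows(
  moves=[
    [[0,0,0,0,0,0.1,-1],[0,0,0,0,0,0.05,-1],[0,0,0,0,0,0,-1],[0,0,0,0,0,0,-1],[0,0,0,0,0,0,-1]],
  ],
)

```text
time_s: 24.6
position: [0.432, -0.337, 0.0695]
tcp_rot: [[-0.0, 1.0, -0.0], [1.0, 0.0, -0.0], [-0.0, -0.0, -1.0]]
force: [-0.1, 1.0, -2.5]
opening: 0.474
```

Call:
send_rows(
  moves=[
    [[0,0,0,0,0,0.1,-1],[0,0,0,0,0,0,-1],[0,0,0,0,0,0,-1],[0,0,0,0,0,0,-1],[0,0,0,0,0,0,-1]],
  ],
)

```text
time_s: 25.1
position: [0.4321, -0.3371, 0.0687]
tcp_rot: [[0.0, 1.0, 0.0], [1.0, -0.0, -0.0], [-0.0, 0.0, -1.0]]
force: [-0.6, -0.5, -0.9]
opening: 0.479
```

Call:
send_rows(
  moves=[
    [[0,0,0,0,0,0.05,-1],[0,0,0,0,0,0,-1],[0,0,0,0,0,0,-1],[0,0,0,0,0,0,-1],[0,0,0,0,0,0,-1]],
  ],
)

```text
time_s: 25.6
position: [0.4321, -0.3371, 0.0682]
tcp_rot: [[-0.0, 1.0, 0.0], [1.0, 0.0, -0.0], [-0.0, 0.0, -1.0]]
force: [0.2, 0.2, 1.1]
opening: 0.478
```

The contact stiffness of about 4 N/mm matches the rubber, and the collar carries the bushing at about 4 N. Releasing.

Call:
send_rows(
  moves=[
    [[0,0,0,0,0,0,0.0],[0,0,0,0,0,0,0.1],[0,0,0,0,0,0,0.3],[0,0,0,0,0,0,0.6],[0,0,0,0,0,0,1]],
  ],
)

```text
time_s: 26.1
position: [0.432, -0.337, 0.068]
tcp_rot: [[0.0, 1.0, -0.0], [1.0, -0.0, 0.0], [0.0, -0.0, -1.0]]
force: [0.7, 0.0, 0.2]
opening: 0.737
```

Call:
send_rows(
  moves=[
    [[0,0,0,0,0,0,1],[0,0,0,0,0,0,1],[0,0,0,0,0,0,1],[0,0,0,0,0,0,1],[0,0,0,0,0,0,1]],
  ],
)

```text
time_s: 26.6
position: [0.432, -0.337, 0.0681]
tcp_rot: [[-0.0, 1.0, 0.0], [1.0, 0.0, -0.0], [-0.0, 0.0, -1.0]]
force: [-0.8, -1.0, -0.4]
opening: 0.995
```

Call:
send_rows(
  moves=[
    [[0,0,0,0,0,-1,1],[0,0,0,0,0,-3,1],[0,0,0,0,0,-4,1],[0,0,0,0,0,-4,1],[0,0,0,0,0,-3,1]],
  ],
)

```text
time_s: 27.1
position: [0.4324, -0.3374, 0.2213]
tcp_rot: [[-0.0, 1.0, 0.002], [1.0, 0.0, -0.003], [-0.003, 0.002, -1.0]]
force: [0.8, -1.0, -0.2]
opening: 1.004
```

Call:
send_rows(
  moves=[
    [[0,0,0,-3,0,0,1],[0,0,0,-3,0,0,1],[0,0,0,-3,0,0,1],[0,0,0,0,0,0,1],[0,0,0,0,0,0,1]],
  ],
)

```text
time_s: 27.6
position: [0.4316, -0.427, 0.2183]
tcp_rot: [[0.001, 1.0, -0.0], [1.0, -0.001, 0.001], [0.001, -0.0, -1.0]]
force: [0.1, 0.8, -0.2]
opening: 1.002
```

```bash
python3 - <<'E'
from h import *
np.set_printoptions(precision=4,suppress=True)
st()
m,a=snap("wrist","w10");D,b=snap("side","side10")
for c,mm in(("wrist",m),("side",D)):
    for d in regions_of(c,"bushing_mid")[:5]:
        ys,xs=np.where(d["mask"]);print(c,round(d["p"],2),xs.min(),xs.max(),ys.min(),ys.max())
    print("expected",bb(proj(mm,cyl([.4315,-.3393,.077]))))
u=proj(m,[[.4315,-.3393,.08]])[0].astype(int);y0=max(0,u[1]-60);x0=u[0]-60
cv2.imwrite("pics/c10.png",np.hstack([cv2.resize(a[y0:y0+120,x0:x0+120],(400,400)),cv2.resize(b[300:450,310:460],(400,400))]))
E
```

```text
t 27.6 pos [ 0.4316 -0.427   0.2183] F [ 0.1   0.77 -0.22] open 1.002
wrist 0.61 291 351 83 145
expected [290.8073  83.0912 351.75   146.8893]
side 0.91 192 210 198 222
side 0.74 364 392 358 398
side 0.73 268 285 191 214
side 0.67 243 261 207 233
side 0.46 272 336 168 179
expected [363.1053 358.3254 393.3995 401.1528]
```

View pics/c10.png

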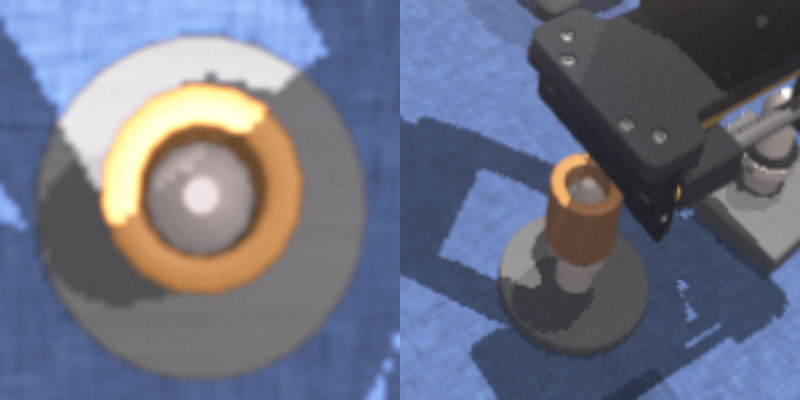

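The bushing sits upright on the round stand, concentric with the rod (crop 200,195), and its outline matches a fully seated one. Handing in.

```bash
python3 -c "
from rig import bot
print(bot.hand_in())"
```

```text
the job is handed in; nothing more can be done
None
```

The bushing weighed lighter than the master, so I lowered it over the round-footed spindle, let go, and handed the job in at about 28 s of the 51 s allowed. No verdict was reported.

- **Weighing:** I set the bushing on the part pan, released it and waited about 3 s. The master side had not moved in the image (0.0 px shift, against about 4.5 px for a level beam). So the part pan was still fully up and at rest.
- **Placing:** I felt for the collar at about 0.052 m. The contact stiffness of about 4 N/mm matched the rubber washer, and I pressed with only about 4 N before releasing. The wrist camera had put the collar at about 0.049 m, 3 mm lower than I felt it.
- **Last checks:** From the wrist, the outline was within 2 px of a fully seated, upright bushing, concentric with the rod. From the side it was within about 3 px at the lower edge. The gripper was open and clear of everything.
- **Disagreement:** The close-up wrist views put the bushing's position in the fingers 2 to 4 mm away from what the distant views gave. I aimed between the two and moved 0.5 mm after feeling a slight sideways force of about 1 N on the rod.

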